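# Find the high spot of a swollen bat on the banding wheel

### The job

Slide the pointer carriage fully in to its stop, then turn the banding wheel slowly by its red knob, feel where on the bat's rim the pointer rubs hardest, and leave the wheel standing with that highest spot (not the lesser one) squarely against the pointer. Be gentle with the gauge, let go at the end, and leave the things round about where they are.

Things in the scene. Friction and masses are not known exactly. Their poses are not given: they have to be found in the camera images.
- stand: Fixed plywood board, 260 (x) x 370 (y) x 12 mm, with the cast foot of a banding wheel on it. Origin on the wheel's axis at table height, z up; the board reaches from y = -130 to +240 mm. The gauge stands on the +y side: from the axis, the pointer lies along +y.
- wheel: All that turns on the stand's upright axis: dark steel head, bat, and over it an aluminium hold-down bar (top 90 mm above the table, 26 mm wide) with brass centre nut (top 100 mm), dark counterweight and red knob. Turns endlessly both ways; bearing drag 0.06 N m (0.9 N at the knob); stays where left. Origin on the axis at table height; x points along the bar to the knob, z up.
- bat_top (a point): Point on the wheel's axis at the bat's top, 84 mm above the table. The bat: tan fibreboard disc, 230 mm diameter, 12 mm thick, clamped to the wheel. Its rim is round but for two smooth swellings: the high spot (4 mm) and a lesser one (2 mm), each 40 to 50 degrees long; seen from above the lesser top lies 140 degrees counterclockwise from the high one. Their place relative to the bar is unknown.
- knob_mid (a point): Middle of the red knob: an upright cylinder of 18 mm diameter, 34 mm tall (100 to 134 mm above the table; this point is at 117 mm), 70 mm from the wheel's axis. It spins freely on its own pin, so that a gripper holding it can keep its heading while it goes round.
- gauge: Fixed green rail block, 50 (x) x 90 (y) x 48 mm, with all it carries: two steel rails, aluminium carriage with orange tab, sprung steel pointer. Origin under the block's centre, 12 mm above the table, 187 mm from the wheel's axis; axes as the stand's. Do not press on it with more than 50 N.
- pointer_aim (a point): Where the pointer's tip centre rests when the carriage is in, 119 mm from the wheel's axis, 78 mm above the table. The tip (8 mm round) is then 0.3 mm clear of the round rim, and touches only at the swellings; it gives back on a spring of 2 N/mm. At the high spot it presses about 7 N (lesser: 3 N) and rubs (friction about 0.7), which adds about 8 N (lesser: 4 N) of drag at the knob while turning.
- carriage (a joint): How far the carriage is slid in towards the wheel: 0 = fully out, 0.025 m = fully in at its stop. Stiff: it takes about 12 N to move and stays where it is left.
- tab (a point): Point in the carriage's upright orange tab: 24 mm wide (stand's x), 12 mm thick (y), top 118 mm above the table; this point is 11 mm below the top (107 mm above the table), midway in width and thickness. It is 212 mm from the wheel's axis when fully out, 187 mm when in. The tab stands up 42 mm from the carriage. Push it in from outside, or pinch it from above.
- glaze_pot: small white jar with blue cap, 36 mm diameter, 45 mm tall, standing on the truing stand's board; origin under its centre. Not part of the job.
- stamp: small turned wooden stamp, 26 mm diameter, 50 mm tall, standing on the truing stand's board; origin under its centre. Not part of the job.
- rolling_pin: wooden rolling pin lying along its x axis, 340 mm long, 48 mm diameter; origin under its centre. Not part of the job.
- bisque_bowl: terracotta bowl, 110 mm diameter, 55 mm tall; origin under its centre. Not part of the job.
- mug: blue mug, 76 mm diameter, 90 mm tall; origin under its centre. Not part of the job.
- brush: brush lying flat; origin under its middle. Not part of the job.
- spatula: wooden spatula lying flat; origin under its middle. Not part of the job.
- slip_bottle: white bottle with red cap, 56 mm diameter, 140 mm tall; origin under its centre. Not part of the job.

How it is judged (in metres and radians):
On the way:
1. the carriage is slid in to its stop (value of joint carriage above 0.0225 m), for 0.2 s.
At the end, for the whole second after the job is handed in: The carriage is in to within 2.5 mm of its stop and the wheel stands still with the high spot against the pointer, to about 10 degrees either way (the pointer presses on the bat with more than 5.4 N of the about 7 N at the very top) (contact force between gauge and wheel above 5.4 N and value of joint carriage above 0.0225 m and angular speed of wheel below 0.03 rad/s); the robot touches nothing.
It fails at once if the wheel is spun faster than 3 rad/s (angular speed of wheel above 3 rad/s).
It fails at once if the gauge is pushed with more than 50 N (contact force between any of the arm, the fingers and gauge above 50 N).
It fails at once if a thing round about is moved more than 25 mm (distance of any of glaze_pot, stamp, rolling_pin, bisque_bowl, mug, brush, spatula, slip_bottle from where it was at the start of the episode above 0.025 m).
It also fails if it takes over 72 s, if anything falls off the work surface, if the arm or the gripper's body presses on something with over 40 N, if the wrist force passes 120 N, or if a joint passes its speed limit or range.

### The arm

A 6-joint arm with a two-finger parallel gripper is mounted at the origin on the work surface. World frame = base frame: x ahead of the robot, y to its left, z up, the work surface at z = 0. Lengths are in mm, angles in degrees, forces in N, time in s.
With the tool pointing down it reaches from about 250 to 775 mm from the base axis. Payload 4 kg.
Tool frame: the origin (TCP) lies between the finger pads; the fingertips stand 22 mm ahead of it and the grasp point (between the pads) lies 3 mm ahead of it; z points along the fingers, y is the line along which they close (so a half turn about z gives the same grasp; the last joint's range is limited). The gripper opens to 94 mm and grips with 3 to 60 N. Pads are 16 mm wide; open, the fingers measure 119 mm over their backs; the gripper's body (75 mm by 177 mm) begins 78 mm behind the grasp point.
Start: joints at [61.072, 4.996, 78.535, -0, 96.463, -5.907], TCP at [215.104, 506.213, 192.806] pointing down, gripper open.
Joint ranges: [-177.83, 177.83], [-43.37, 116.18], [15.69, 146.23], [-61.86, 241.86], [9.47, 152.12], [-147.06, 147.06]. Speed limits (degrees/s): [159.86, 159.86, 180, 180, 180, 180].

### API

Orientations are given as a 3x3 rotation matrix whose columns are the frame's x, y, z axes.
In Python, from plant import * gives the robot as it stands. The module is installed in compiled form; this text tells all that it offers.
- The arm moves only by the tool step_arm, never from a script. Its argument "deltas" is a list that holds one entry, the list of rows, each a list of 4 numbers: the shift along the tool's x, y, z in mm, then the turn about the tool's z in degrees. In form: [[[tx, ty, tz, roll], ...]]. A call has 1 to 10 rows; each row shifts and turns the commanded pose from where the row before left it, along the tool's axes as they then stand; what a row does not reach is not made up. A row lasts 1/8 s, in which the tool goes at most 62.5 mm and 10.7 degrees, less where a joint would pass 70% of its speed; a pose out of reach is approached as far as the arm can. A call with a gripper value outside its range is refused whole. "claw" is the opening, from -1 (shut) to 1 (fully open), set as the call begins (left out, the last holds). The fingers move at their own pace and stop on an object; "newtons" is the grip in N (left out, the last holds). Time passes only in rows, so rows that do not move let the fingers close. It gives the time, the measured TCP pose, the force, the opening and the grip force at its end, in the units of the state.
- sense(): the state, without advancing time (a new reading comes with each control period).
- snapshot(name): name is "scene" or "top" or "wrist"; returns a dict with "color" (384x512x3 uint8, blue, green, red), "camera_matrix" (3x3 intrinsics, pixels), "R" (3x3) and "t" (3): a world point X has camera coordinates R X + t. Camera axes: x right, y down, z forward; pixel columns grow to the right and rows downward; lengths in mm; the calibration is good to about 2 mm. A picture is of the moment at which its call begins. There is no depth.
- finish_job(): hands the job in; it is judged then, once.
Trained networks look in a picture, given as the dict that the camera call returned (one of the last four; its "shot" number tells which), for a name from the list of things; names that differ only in an ending like _2 or _b are one class to them, and where a whole thing is asked for, a point or a joint stands for the part that bears it (a point fixed in the world has none). Each returns a list of dicts, best first, with "confidence" (0 to 1); they miss things now and then, are a little off and sometimes report something else, mostly with a low value. They report only what shows in the picture. A call takes as long as a camera call.
- boxes_of(thing, picture): "pixel" ([column, row] in pixels, amid what is visible of it).
- pinpoint(thing, picture): "pixel" ([column, row] in pixels: a listed point, or the origin of a listed thing).
The state is a dict: "time_s": time; "joint_positions": joint angles; "joint_velocities": joint speeds; "effort": joint torques, N m; "position": TCP position; "eef_rot": TCP orientation; "force": force on the tool from outside, world axes, zero at the start; "torque": the same for the moment, N m; "finger_gap": finger opening in mm; "grip_force": force on a finger pad.
Only numpy, scipy, OpenCV 4.12 (cv2) and the standard library are available. Lean on these libraries where they do the work, as an engineer would, in place of code of your own. Each camera call takes 0.05 s, during which the arm holds its last target. There are 200 camera calls.

## Working session

There is one attempt and no reset: what is moved stays moved. The work goes in short steps, Python scripts to look and compute and a tool call to move; the robot and the scene stay as the last step left them, time stands still between calls to the robot, and variables do not carry over. Pictures are saved under pics/ and viewed, at most 10 in all, crops included, and the job is handed in when it is done.

Besides the shell and the picture viewer there is one more tool, called after "Call:" by a JSON object that holds its "op" and its "data". step_arm: Moves the arm, as the interface text tells. Its arguments: {"type":"object","properties":{"deltas":{"type":"array"},"claw":{"type":"number"},"newtons":{"type":"number"}},"required":["deltas"]}

```bash
mkdir -p pics; cat > h.py <<'E'
from plant import *
import numpy as np, cv2
def ray(p,px):
    K=np.array(p["camera_matrix"]);R=np.array(p["R"]);t=np.array(p["t"])
    d=R.T@np.linalg.solve(K,[px[0],px[1],1.]);return -R.T@t,d
def atz(p,px,z):
    c,d=ray(p,px);return c+d*(z-c[2])/d[2]
def proj(p,X):
    q=np.array(p["camera_matrix"])@(np.array(p["R"])@np.array(X,float)+np.array(p["t"]));return q[:2]/q[2]
E
python3 - <<'E'
from h import *
s=sense();print(s["time_s"],s["position"],np.round(s["eef_rot"],3).tolist(),s["force"],s["finger_gap"])
Z=dict(bat_top=84,knob_mid=117,tab=107,pointer_aim=78,stand=0,gauge=12,glaze_pot=12,stamp=12,rolling_pin=0,bisque_bowl=0,mug=0,slip_bottle=0)
ims=[]
for n in("top","scene"):
    p=snapshot(n);ims.append(p["color"])
    for k,z in Z.items():
        r=pinpoint(k,p)[:2]
        print(n,k,[(np.round(a["pixel"]).tolist(),round(a["confidence"],2),np.round(atz(p,a["pixel"],z)[:2]).tolist()) for a in r])
cv2.imwrite("pics/a.png",ims[0]);cv2.imwrite("pics/b.png",ims[1])
E
```

```text
0.0 [214.81959677 505.69103667 191.59608134] [[-0.92, 0.391, -0.001], [0.391, 0.92, -0.002], [0.0, -0.002, -1.0]] [ 0.37894613 -0.5999159  -0.09993769] 93.92859761666021
top bat_top [([229.0, 191.0], 0.6, [519.0, 18.0]), ([130.0, 204.0], 0.44, [476.0, 361.0])]
top knob_mid [([242.0, 179.0], 0.59, [553.0, -31.0])]
top tab [([167.0, 183.0], 0.61, [546.0, 228.0])]
top pointer_aim [([194.0, 187.0], 0.9, [533.0, 139.0]), ([180.0, 184.0], 0.35, [545.0, 190.0])]
top stand [([230.0, 196.0], 0.96, [508.0, 15.0])]
top gauge [([181.0, 185.0], 0.65, [553.0, 194.0])]
top glaze_pot [([181.0, 162.0], 0.4, [638.0, 193.0])]
top stamp [([170.0, 210.0], 0.42, [460.0, 233.0])]
top rolling_pin [([372.0, 197.0], 0.71, [498.0, -503.0]), ([127.0, 160.0], 0.71, [649.0, 395.0])]
top bisque_bowl [([126.0, 160.0], 0.64, [650.0, 399.0]), ([127.0, 200.0], 0.55, [500.0, 392.0])]
top mug [([124.0, 160.0], 0.92, [650.0, 406.0])]
top slip_bottle [([338.0, 133.0], 0.53, [740.0, -387.0])]
scene bat_top [([263.0, 208.0], 0.96, [518.0, 8.0]), ([327.0, 265.0], 0.18, [497.0, 307.0])]
scene knob_mid [([292.0, 341.0], 0.18, [709.0, 474.0])]
scene tab [([203.0, 156.0], 0.63, [565.0, -351.0]), ([288.0, 245.0], 0.51, [556.0, 215.0])]
scene pointer_aim [([280.0, 235.0], 0.57, [535.0, 137.0])]
scene stand [([267.0, 227.0], 0.96, [502.0, 5.0]), ([344.0, 306.0], 0.61, [490.0, 382.0])]
scene gauge [([287.0, 268.0], 0.64, [551.0, 206.0])]
scene glaze_pot [([256.0, 273.0], 0.59, [637.0, 179.0]), ([294.0, 336.0], 0.53, [656.0, 404.0])]
scene stamp [([323.0, 262.0], 0.62, [452.0, 236.0]), ([267.0, 230.0], 0.48, [519.0, 33.0])]
scene rolling_pin [([204.0, 158.0], 0.58, [506.0, -515.0])]
scene bisque_bowl [([343.0, 307.0], 0.57, [495.0, 384.0])]
scene mug [([294.0, 342.0], 0.7, [658.0, 410.0])]
scene slip_bottle [([164.0, 189.0], 0.68, [721.0, -372.0])]
```

```bash
python3 - <<'E'
import cv2
a=cv2.imread("pics/a.png")[120:250,110:310];cv2.imwrite("pics/a2.png",cv2.resize(a,None,fx=4,fy=4,interpolation=cv2.INTER_CUBIC))
E
```

```text
(no output)
```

View pics/a2.png

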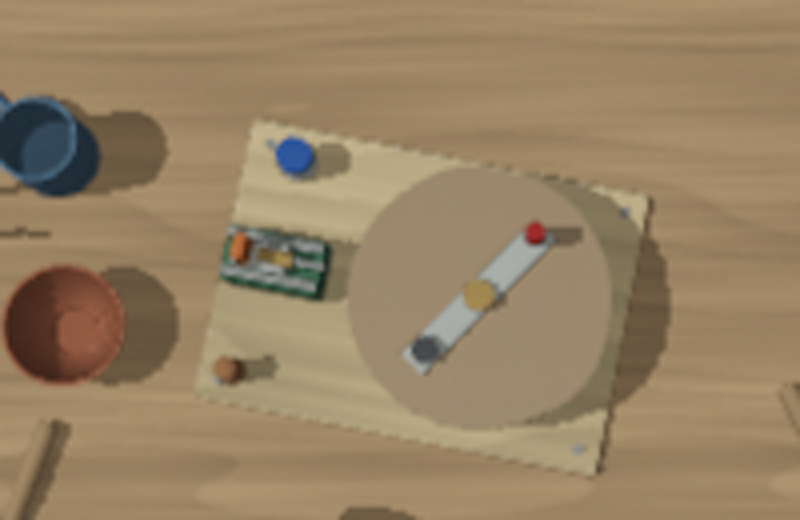

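View pics/b.png

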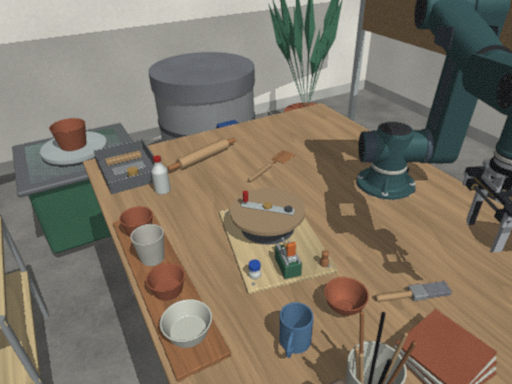

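The overview shows the stand with the wheel centre at about pixel (230,194) in the top picture and the knob at (244,178). The tab is at (170,182) and the board is yawed about -11°. The jar and the stamp sit either side of the gauge. I'll move over it for a closer look.

Call:
{"op": "step_arm", "data": {"deltas": [[[-43,-24,-9,0],[-43,-24,-9,0],[-43,-24,-9,0],[-43,-24,-9,0],[-43,-24,-9,0],[-43,-24,-9,0],[-43,-24,-9,0],[-43,-24,-9,0],[-43,-24,-9,0],[-43,-24,-9,0]]], "claw": -1}}

```text
time_s: 2.55
position: [517.8, 115.8, 283.3]
eef_rot: [[-0.92, 0.391, 0.001], [0.391, 0.92, 0.0], [-0.0, 0.001, -1.0]]
force: [0.5, 0.9, -0.4]
finger_gap: 0.9
grip_force: 0.0
```

Call:
{"op": "step_arm", "data": {"deltas": [[[0,0,0,-6],[0,0,0,-6],[0,0,0,0],[0,0,0,0]]]}}

```text
time_s: 3.05
position: [516.9, 117.3, 282.8]
eef_rot: [[-0.981, 0.192, 0.0], [0.192, 0.981, 0.0], [-0.0, 0.0, -1.0]]
force: [0.5, -0.1, -0.3]
finger_gap: 0.5
grip_force: 0.0
```

```bash
cat > m.py <<'E'
from h import *
import sys
s=sense();print(s["time_s"],np.round(s["position"],1),np.round(s["eef_rot"],3).tolist(),np.round(s["force"],1),s["finger_gap"])
Z=dict(bat_top=84,knob_mid=117,tab=107,pointer_aim=78,stand=0,gauge=12)
for n in("wrist","top","scene"):
    p=snapshot(n)
    if n=="wrist": cv2.imwrite("pics/%s.png"%sys.argv[1],p["color"])
    for k,z in Z.items():
        r=pinpoint(k,p)[:1]
        print(n,k,[(np.round(a["pixel"],1).tolist(),round(a["confidence"],2),np.round(atz(p,a["pixel"],z)[:2],1).tolist()) for a in r])
E
python3 m.py w1
```

```text
3.05 [516.9 117.3 282.8] [[-0.981, 0.192, 0.0], [0.192, 0.981, 0.0], [-0.0, 0.0, -1.0]] [ 0.5 -0.1 -0.3] 0.4633163083950874
wrist bat_top [([182.5, 175.3], 0.71, [507.6, 17.4])]
wrist knob_mid [([148.2, 224.6], 0.87, [557.2, -33.6])]
wrist tab [([342.2, 185.2], 0.63, [555.7, 223.0])]
wrist pointer_aim [([272.6, 176.6], 0.88, [534.1, 137.3])]
wrist stand [([343.5, 183.6], 0.74, [586.3, 252.1])]
wrist gauge [([308.0, 171.4], 0.94, [551.8, 195.5])]
top bat_top [([226.2, 192.2], 0.61, [513.7, 27.0])]
top knob_mid [([242.1, 177.4], 0.42, [559.7, -29.3])]
top tab [([169.5, 184.7], 0.58, [539.6, 220.5])]
top pointer_aim [([226.7, 190.4], 0.7, [520.7, 25.4])]
top stand [([231.6, 193.6], 0.88, [518.9, 10.8])]
top gauge [([122.7, 158.5], 0.51, [652.9, 407.8])]
scene bat_top [([265.0, 209.2], 0.71, [516.0, 17.5])]
scene knob_mid [([243.7, 193.3], 0.42, [554.0, -48.6])]
scene tab [([291.6, 247.2], 0.63, [552.3, 225.3])]
scene pointer_aim [([280.4, 237.2], 0.58, [539.3, 147.4])]
scene stand [([267.6, 228.6], 0.78, [505.3, 13.6])]
scene gauge [([285.7, 269.1], 0.8, [556.6, 206.1])]
```

View pics/w1.png

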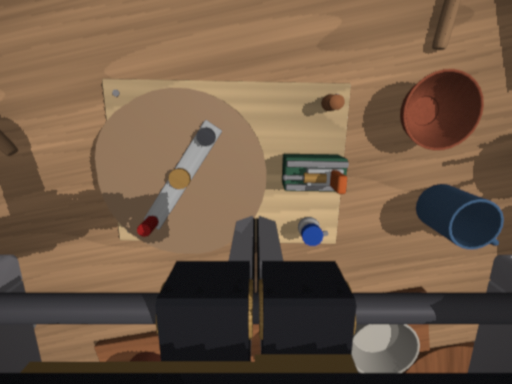

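The wrist view shows the nut at about (178,178), the knob at (148,226), and the tab at (340,182). The jar is at (312,232) and the stamp at (333,102). Next I'll refine these positions by colour.

```bash
python3 - <<'E'
from h import *
p=snapshot("wrist");im=p["color"];hsv=cv2.cvtColor(im,cv2.COLOR_BGR2HSV)
def blob(c,lo,hi,r=22):
    m=np.zeros(im.shape[:2],np.uint8);x,y=c;m[y-r:y+r,x-r:x+r]=1
    q=cv2.inRange(hsv,np.array(lo),np.array(hi))*m
    ys,xs=np.nonzero(q);return xs,ys
for n,c,lo,hi,z in(("nut",(178,178),(15,110,90),(30,255,255),100),("tab",(340,182),(4,170,120),(14,255,255),112),("knob",(148,226),(0,170,70),(4,255,255),117)):
    xs,ys=blob(c,lo,hi);print(n,len(xs),xs.min(),xs.max(),ys.min(),ys.max(),xs.mean(),ys.mean(),atz(p,(xs.mean(),ys.mean()),z))
for c in((104,81),(350,87),(336,243)):print(atz(p,c,12))
for c in((95.5,170),(266,170),(181,87)):print("disc",atz(p,c,84))
cv2.imwrite("pics/c.png",np.hstack([cv2.resize(im[150:210,275:355],None,fx=5,fy=5,interpolation=cv2.INTER_CUBIC),cv2.resize(im[150:210,140:220],None,fx=5,fy=5,interpolation=cv2.INTER_CUBIC)]))
c0=-np.array(p["R"]).T@p["t"];print(c0)
E
```

```text
nut 346 168 190 169 187 178.83236994219652 177.99132947976878 [507.70477233  16.25819711 100.        ]
tab 134 338 346 176 193 341.94029850746267 184.26865671641792 [552.80448416 221.47767041 112.        ]
knob 136 137 150 223 235 143.41176470588235 229.50735294117646 [562.9180771  -41.71646971 117.        ]
[359.17424678 -81.88641733  12.        ]
[436.67901307 275.27983041  12.        ]
[684.63335191 224.51329006  12.        ]
disc [478.42053944 -96.46972799  84.        ]
disc [522.07624954 129.93380625  84.        ]
disc [397.24517879  44.06782669  84.        ]
[442.19254666 130.96248191 475.46608476]
```

View pics/c.png

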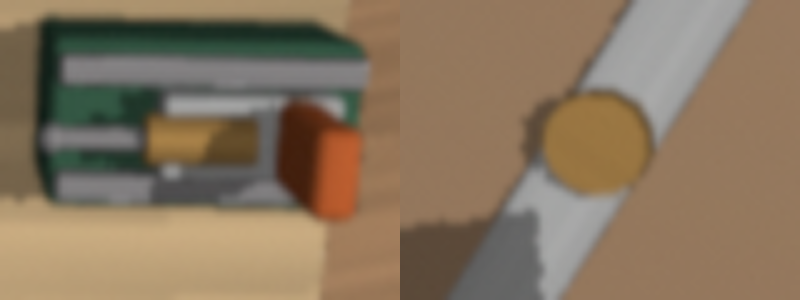

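Call:
{"op": "step_arm", "data": {"deltas": [[[0,0,0,-1],[-4,47,0,0],[-4,47,0,0],[-4,47,0,0],[0,0,50,0],[0,0,50,0],[0,0,40,0],[0,0,0,0],[0,0,0,0]]], "claw": -1}}

```text
time_s: 5.28
position: [554.4, 254.2, 144.9]
eef_rot: [[-0.985, 0.174, 0.003], [0.174, 0.985, 0.001], [-0.003, 0.002, -1.0]]
force: [0.8, 0.1, 0.7]
finger_gap: 0.4
grip_force: 0.0
```

```bash
python3 - <<'E'
from h import *
s=sense();print(s["position"],s["force"])
p=snapshot("wrist");cv2.imwrite("pics/d.png",p["color"])
T=np.array(s["position"])
print(proj(p,T+[0,0,-22]))
hsv=cv2.cvtColor(p["color"],cv2.COLOR_BGR2HSV);q=cv2.inRange(hsv,np.array((4,170,120)),np.array((14,255,255)))
n,l,st,ce=cv2.connectedComponentsWithStats(q)
for i in range(1,n):
    if st[i,4]>60:print(st[i],ce[i],atz(p,ce[i],118))
E
```

```text
[554.35326533 254.23415121 144.89754318] [0.7572967  0.09066735 0.74049297]
[256.27758185 211.98308807]
[207 190  17  37 342] [213.98538012 209.90643275] [548.64262037 221.49271575 118.        ]
```

View pics/d.png

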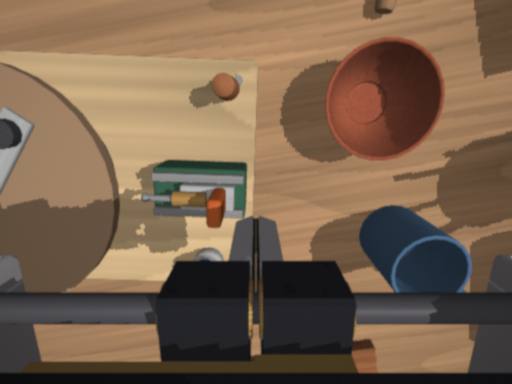

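The tab is 33 mm ahead of the tool along the stand's y, and only 1 mm off laterally. I'll descend and push.

Call:
{"op": "step_arm", "data": {"deltas": [[[0,0,15,2],[0,0,16,0],[0,-5,0,0],[0,-5,0,0],[0,0,0,0]]]}}

```text
time_s: 5.95
position: [551.6, 243.8, 112.4]
eef_rot: [[-0.978, 0.209, 0.001], [0.209, 0.978, 0.0], [-0.001, 0.001, -1.0]]
force: [-0.2, -0.2, -0.2]
finger_gap: 0.2
grip_force: 0.0
```

Call:
{"op": "step_arm", "data": {"deltas": [[[0,-3,0,0],[0,-3,0,0],[0,-3,0,0]]]}}

```text
time_s: 6.32
position: [549.4, 235.2, 111.9]
eef_rot: [[-0.978, 0.208, 0.0], [0.208, 0.978, 0.0], [-0.0, 0.0, -1.0]]
force: [0.2, -0.3, 0.0]
finger_gap: 0.7
grip_force: 0.0
```

Call:
{"op": "step_arm", "data": {"deltas": [[[0,-3,0,0],[0,-3,0,0],[0,-3,0,0]]]}}

```text
time_s: 6.7
position: [547.5, 226.3, 111.8]
eef_rot: [[-0.978, 0.208, 0.0], [0.208, 0.978, 0.0], [-0.0, 0.0, -1.0]]
force: [-0.9, 0.5, -0.0]
finger_gap: 0.3
grip_force: 0.0
```

Call:
{"op": "step_arm", "data": {"deltas": [[[0,-3,0,0],[0,-3,0,0]]]}}

```text
time_s: 6.95
position: [546.2, 220.5, 111.8]
eef_rot: [[-0.978, 0.208, 0.0], [0.208, 0.978, 0.0], [-0.0, 0.0, -1.0]]
force: [0.1, 0.2, -0.4]
finger_gap: 0.6
grip_force: 0.0
```

No contact yet where I expected it, so I'll look again.

```bash
python3 - <<'E'
from h import *
s=sense();print(s["position"],s["force"])
p=snapshot("wrist");q=snapshot("scene")
print(proj(q,np.array(s["position"])+[0,0,-22]),proj(p,np.array(s["position"])+[0,0,-22]))
a=cv2.resize(p["color"][130:280,150:350],(800,600))[:, :]
c=[int(v) for v in proj(q,s["position"])]
b=cv2.resize(q["color"][c[1]-45:c[1]+45,c[0]-60:c[0]+60],(400,300),interpolation=cv2.INTER_CUBIC)
cv2.imwrite("pics/e.png",np.hstack([cv2.resize(a,(400,300)),b]));print(c)
E
```

```text
[546.23507483 220.4635623  111.77885122] [ 0.06990042  0.15123778 -0.37426591]
[292.3902906  250.19896812] [256.33258464 211.99341217]
[292, 244]
```

View pics/e.png

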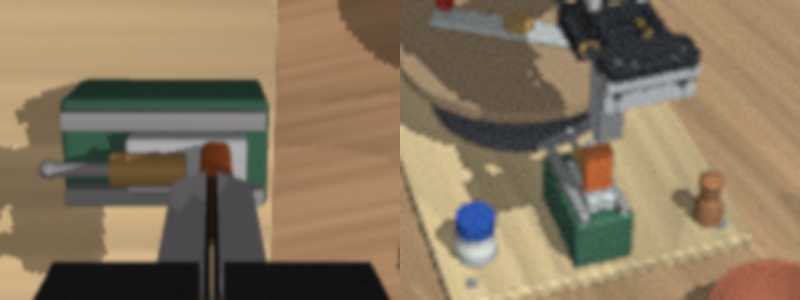

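```bash
python3 - <<'E'
from h import *
s=sense();T=np.array(s["position"])
p=snapshot("wrist");q=snapshot("scene")
Y=np.array([.208,.978,0])
for n,k in(("w",p),("s",q)):
    for z in(-22,0,6.2):print(n,z,proj(k,T+[0,0,z]))
def z_(k,c0,r0,w,h):
    im=k["color"][r0:r0+h,c0:c0+w];return cv2.resize(im,(400,500),interpolation=cv2.INTER_CUBIC)
cv2.imwrite("pics/f.png",np.hstack([z_(p,220,180,80,100),z_(q,268,205,48,60)]))
print(-np.array(p["R"]).T@p["t"],np.array(p["R"]))
E
```

```text
w -22 [256.33668782 211.98593094]
w 0 [256.41419485 222.53656774]
w 6.2 [256.43901401 225.915074  ]
s -22 [292.36538331 250.16900411]
s 0 [292.59843886 243.9744325 ]
s 6.2 [292.66511664 242.20214987]
[471.70404516 235.50804603 304.50110962] [[ 2.06847616e-01  9.78372990e-01 -5.97508284e-04]
 [ 9.44816059e-01 -1.99594359e-01  2.59778186e-01]
 [ 2.54040701e-01 -5.42990338e-02 -9.65668130e-01]]
```

View pics/f.png

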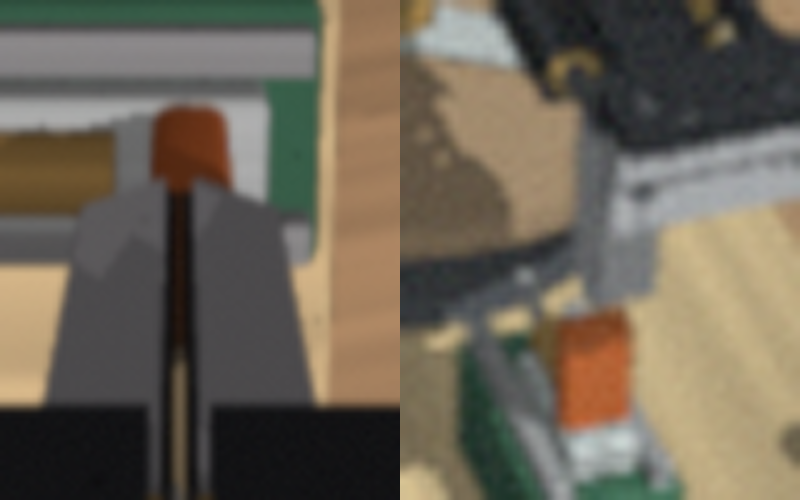

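The picture shows the fingertips riding just over the tab top, higher than the nominal tip offset suggests, and about 6 mm to the -x side. I'll back off, go lower, shift across and push again.

Call:
{"op": "step_arm", "data": {"deltas": [[[0,12,0,0],[-3,12,0,0],[-3,12,0,0],[0,0,6,0],[0,0,6,0],[0,0,0,0]]]}}

```text
time_s: 7.9
position: [558.9, 254.1, 98.6]
eef_rot: [[-0.978, 0.209, -0.002], [0.209, 0.978, -0.001], [0.002, -0.001, -1.0]]
force: [-0.4, 0.0, -0.3]
finger_gap: 0.1
grip_force: 0.0
```

Call:
{"op": "step_arm", "data": {"deltas": [[[0,-3,0,0],[0,-3,0,0],[0,-3,0,0]]]}}

```text
time_s: 8.28
position: [557.9, 245.5, 100.2]
eef_rot: [[-0.978, 0.209, 0.001], [0.209, 0.978, 0.0], [-0.001, 0.0, -1.0]]
force: [0.1, -0.1, 1.6]
finger_gap: 0.3
grip_force: 0.0
```

Call:
{"op": "step_arm", "data": {"deltas": [[[0,-3,0,0],[0,-3,0,0]]]}}

```text
time_s: 8.52
position: [556.5, 239.7, 99.9]
eef_rot: [[-0.978, 0.208, 0.0], [0.208, 0.978, 0.0], [-0.0, 0.0, -1.0]]
force: [-1.0, 1.0, 0.4]
finger_gap: 0.5
grip_force: 0.0
```

Call:
{"op": "step_arm", "data": {"deltas": [[[0,-3,0,0]]]}}

```text
time_s: 8.65
position: [555.8, 236.8, 99.8]
eef_rot: [[-0.978, 0.208, 0.0], [0.208, 0.978, 0.0], [-0.0, 0.0, -1.0]]
force: [0.3, 0.0, 0.7]
finger_gap: 0.2
grip_force: 0.0
```

Call:
{"op": "step_arm", "data": {"deltas": [[[0,-2,0,0]]]}}

```text
time_s: 8.78
position: [555.4, 234.9, 99.8]
eef_rot: [[-0.978, 0.208, 0.0], [0.208, 0.978, 0.0], [-0.0, 0.0, -1.0]]
force: [-0.2, 0.2, -0.1]
finger_gap: 0.4
grip_force: 0.2
```

Call:
{"op": "step_arm", "data": {"deltas": [[[0,-2,0,0]]]}}

```text
time_s: 8.9
position: [555.4, 234.3, 100.1]
eef_rot: [[-0.978, 0.208, 0.001], [0.208, 0.978, 0.003], [-0.0, 0.003, -1.0]]
force: [-0.7, 4.6, 0.7]
finger_gap: 0.7
grip_force: 1.7
```

Call:
{"op": "step_arm", "data": {"deltas": [[[0,-2,0,0]]]}}

```text
time_s: 9.02
position: [555.3, 233.7, 100.5]
eef_rot: [[-0.978, 0.207, 0.002], [0.207, 0.978, 0.005], [-0.001, 0.006, -1.0]]
force: [1.6, 8.3, 0.2]
finger_gap: 0.3
grip_force: 3.0
```

Call:
{"op": "step_arm", "data": {"deltas": [[[0,-2,0,0]]]}}

```text
time_s: 9.15
position: [555.2, 233.1, 101.0]
eef_rot: [[-0.978, 0.207, 0.004], [0.207, 0.978, 0.008], [-0.002, 0.009, -1.0]]
force: [1.9, 10.2, 1.3]
finger_gap: 0.9
grip_force: 4.1
```

Contact with the tab. The arm is compliant, at about 3 N/mm. I'll keep pushing.

Call:
{"op": "step_arm", "data": {"deltas": [[[0,-2,0,0],[0,-2,0,0]]]}}

```text
time_s: 9.4
position: [554.9, 230.9, 101.7]
eef_rot: [[-0.979, 0.206, 0.005], [0.206, 0.979, 0.011], [-0.003, 0.012, -1.0]]
force: [2.8, 11.8, 1.5]
finger_gap: 0.3
grip_force: 4.8
```

Call:
{"op": "step_arm", "data": {"deltas": [[[0,-2,0,0],[0,-2,0,0]]]}}

```text
time_s: 9.65
position: [554.1, 227.0, 101.7]
eef_rot: [[-0.979, 0.206, 0.005], [0.206, 0.979, 0.011], [-0.003, 0.012, -1.0]]
force: [1.1, 12.0, 1.5]
finger_gap: 0.3
grip_force: 4.8
```

Call:
{"op": "step_arm", "data": {"deltas": [[[0,-2,0,0],[0,-2,0,0]]]}}

```text
time_s: 9.9
position: [553.2, 223.1, 101.7]
eef_rot: [[-0.979, 0.206, 0.005], [0.206, 0.979, 0.011], [-0.003, 0.012, -1.0]]
force: [2.3, 12.0, 0.3]
finger_gap: 0.7
grip_force: 4.8
```

Call:
{"op": "step_arm", "data": {"deltas": [[[0,-2,0,0],[0,-2,0,0]]]}}

```text
time_s: 10.15
position: [552.4, 219.2, 101.7]
eef_rot: [[-0.979, 0.206, 0.005], [0.206, 0.979, 0.011], [-0.003, 0.012, -1.0]]
force: [2.6, 11.3, 1.1]
finger_gap: 0.4
grip_force: 4.8
```

Call:
{"op": "step_arm", "data": {"deltas": [[[0,-2,0,0],[0,-2,0,0]]]}}

```text
time_s: 10.4
position: [551.5, 215.2, 101.7]
eef_rot: [[-0.979, 0.206, 0.005], [0.206, 0.979, 0.011], [-0.003, 0.012, -1.0]]
force: [2.3, 11.2, 1.4]
finger_gap: 0.6
grip_force: 4.8
```

Call:
{"op": "step_arm", "data": {"deltas": [[[0,-2,0,0],[0,-2,0,0]]]}}

```text
time_s: 10.65
position: [550.7, 211.3, 101.7]
eef_rot: [[-0.979, 0.206, 0.005], [0.206, 0.979, 0.011], [-0.003, 0.012, -1.0]]
force: [1.4, 11.7, 1.8]
finger_gap: 0.4
grip_force: 4.9
```

Call:
{"op": "step_arm", "data": {"deltas": [[[0,-2,0,0]]]}}

```text
time_s: 10.78
position: [550.6, 210.6, 102.0]
eef_rot: [[-0.979, 0.205, 0.006], [0.206, 0.979, 0.014], [-0.003, 0.015, -1.0]]
force: [3.5, 16.4, 1.4]
finger_gap: 0.5
grip_force: 6.4
```

Call:
{"op": "step_arm", "data": {"deltas": [[[0,-2,0,0]]]}}

```text
time_s: 10.9
position: [550.6, 210.0, 102.5]
eef_rot: [[-0.979, 0.205, 0.008], [0.205, 0.979, 0.016], [-0.004, 0.018, -1.0]]
force: [2.9, 18.0, 4.0]
finger_gap: 0.4
grip_force: 7.7
```

Call:
{"op": "step_arm", "data": {"deltas": [[[0,-2,0,0]]]}}

```text
time_s: 11.02
position: [550.6, 209.4, 103.1]
eef_rot: [[-0.979, 0.204, 0.009], [0.205, 0.979, 0.019], [-0.005, 0.02, -1.0]]
force: [3.6, 20.2, 2.3]
finger_gap: 0.6
grip_force: 8.5
```

Call:
{"op": "step_arm", "data": {"deltas": [[[0,-1,0,0]]]}}

```text
time_s: 11.15
position: [550.6, 209.1, 103.3]
eef_rot: [[-0.979, 0.204, 0.01], [0.204, 0.979, 0.02], [-0.005, 0.022, -1.0]]
force: [3.7, 21.9, 3.8]
finger_gap: 0.5
grip_force: 9.0
```

The carriage is at its stop, since the force climbs without motion. I'll back off, rise, and go over the knob with the fingers half open.

Call:
{"op": "step_arm", "data": {"deltas": [[[0,10,0,0],[0,12,0,0],[0,0,-40,0],[0,0,-40,0],[-15,-60,-10,0],[-15,-60,0,0],[-15,-60,0,0],[-13,-60,0,0],[0,0,0,0],[0,0,0,0]]], "claw": 0.06, "newtons": 20}}

```text
time_s: 12.4
position: [558.7, -26.3, 189.2]
eef_rot: [[-0.978, 0.209, -0.001], [0.209, 0.978, 0.0], [0.001, 0.0, -1.0]]
force: [-0.2, -0.2, 0.3]
finger_gap: 49.8
grip_force: 0.0
```

```bash
python3 m.py w2 | grep -v "stand\|scene"; python3 - <<'E'
from h import *
im=cv2.imread("pics/w2.png");s=sense();p=snapshot("wrist")
T=np.array(s["position"]);R=np.array(s["eef_rot"])
for sy in(-25,25):print(proj(p,T+R@np.array([0,sy,22])),proj(p,T+R@np.array([0,sy,-10])))
cv2.imwrite("pics/g.png",cv2.resize(im[60:360,60:460],(800,600)))
E
```

```text
12.4 [558.7 -26.3 189.2] [[-0.978, 0.209, -0.001], [0.209, 0.978, 0.0], [0.001, 0.0, -1.0]] [-0.2 -0.2  0.3] 49.78164509073347
wrist bat_top [([289.2, 127.3], 0.87, [507.4, 18.0])]
wrist knob_mid [([248.3, 193.2], 0.95, [556.3, -33.4])]
wrist tab [([498.0, 128.3], 0.92, [546.1, 202.5])]
wrist pointer_aim [([405.7, 128.4], 0.95, [533.4, 133.7])]
wrist gauge [([434.1, 124.5], 0.75, [546.5, 199.7])]
top bat_top [([232.5, 192.1], 0.56, [513.7, 5.1])]
top knob_mid [([129.1, 201.7], 0.74, [481.9, 355.9])]
top tab [([176.1, 184.7], 0.67, [539.3, 197.9])]
top pointer_aim [([195.0, 186.9], 0.66, [534.7, 136.1])]
top gauge [([182.4, 186.8], 0.59, [545.0, 189.1])]
[223.88312976 211.9517084 ] [218.89052339 228.04496662]
[288.77773493 212.07462492] [294.00762257 228.18758895]
```

View pics/g.png

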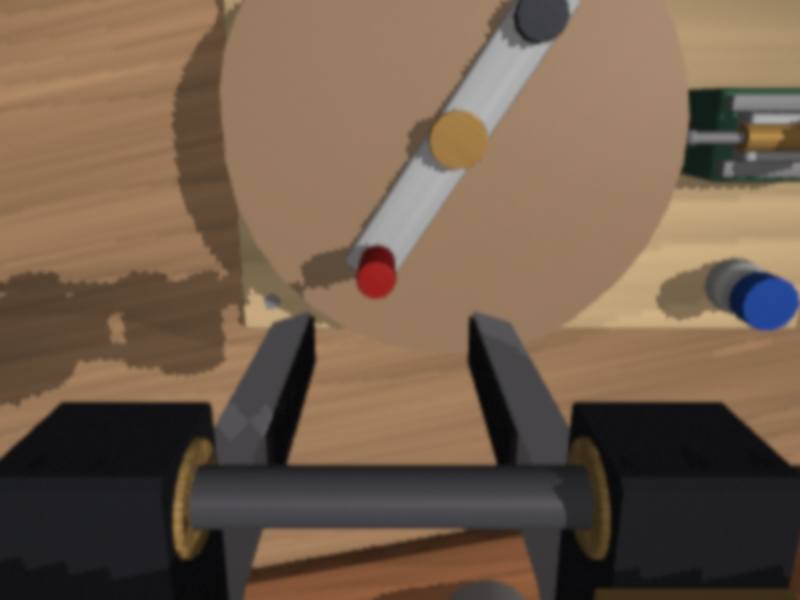

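The tab is in (wrist pinpoint at about 186 mm). The fingertips sit about 30 mm higher than nominal, as the tab push showed. I'll centre on the knob and descend in steps while watching the force.

Call:
{"op": "step_arm", "data": {"deltas": [[[0,-7.5,20,0],[0,0,25,0],[0,0,20,0],[0,0,0,0]]]}}

```text
time_s: 14.0
position: [556.1, -33.4, 122.7]
eef_rot: [[-0.978, 0.208, -0.004], [0.208, 0.978, 0.001], [0.004, -0.0, -1.0]]
force: [-0.6, -0.0, -0.4]
finger_gap: 49.7
grip_force: 0.0
```

Call:
{"op": "step_arm", "data": {"deltas": [[[0,0,8,0],[0,0,6,0],[0,0,0,0]]]}}

```text
time_s: 14.38
position: [557.4, -33.5, 110.6]
eef_rot: [[-0.978, 0.208, -0.0], [0.208, 0.978, 0.0], [0.0, 0.0, -1.0]]
force: [0.1, 0.6, -0.6]
finger_gap: 49.5
grip_force: 0.0
```

Call:
{"op": "step_arm", "data": {"deltas": [[[0,0,6,0],[0,0,6,0],[0,0,0,0]]]}}

```text
time_s: 14.75
position: [557.0, -33.5, 97.9]
eef_rot: [[-0.978, 0.208, -0.002], [0.208, 0.978, 0.0], [0.002, 0.0, -1.0]]
force: [0.8, -0.1, 0.0]
finger_gap: 49.6
grip_force: 0.0
```

```bash
python3 - <<'E'
from h import *
s=sense();T=np.array(s["position"]);print(T,s["force"])
p=snapshot("wrist");q=snapshot("scene")
for z in(134,100):print(proj(q,[T[0],T[1],z]),proj(p,[T[0],T[1],z]))
c=[int(v) for v in proj(q,T)]
cv2.imwrite("pics/i.png",np.hstack([cv2.resize(p["color"][150:290,170:340],(400,330)),cv2.resize(q["color"][c[1]-33:c[1]+33,c[0]-40:c[0]+40],(400,330),interpolation=cv2.INTER_CUBIC)]));print(c)
E
```

```text
[556.98628573 -33.50701916  97.85147384] [ 0.84685084 -0.10606814  0.02083726]
[244.84818854 191.40156291] [256.61454817 245.48237139]
[245.2819724  200.49526567] [256.44867014 223.68608689]
[245, 201]
```

View pics/i.png

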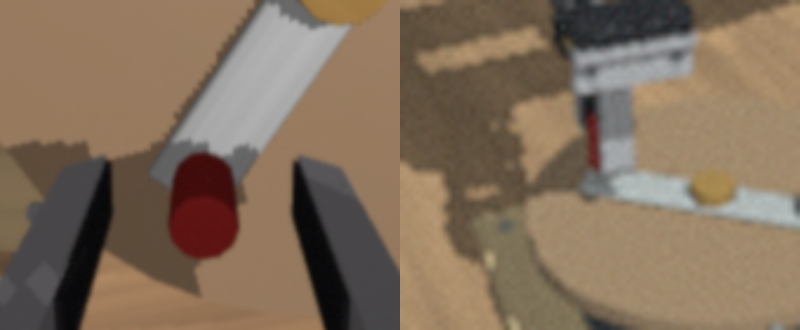

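The knob sits centred between the fingers, and the pads reach down to about its foot. I'll close the gripper and work out the circle rows.

Call:
{"op": "step_arm", "data": {"deltas": [[[0,0,0,0],[0,0,0,0],[0,0,0,0],[0,0,0,0]]], "claw": -1, "newtons": 15}}

```text
time_s: 15.35
position: [557.5, -33.5, 98.9]
eef_rot: [[-0.978, 0.208, 0.0], [0.208, 0.978, 0.0], [-0.0, 0.0, -1.0]]
force: [-0.0, 0.4, 0.5]
finger_gap: 18.0
grip_force: 15.0
```

```bash
cat > rows.py <<'E'
# python3 rows.py a0 step n per : rows (tool x,y) for a circle from world angle a0, error-diffused rounding
from h import *
import sys
a0,st,n,per=float(sys.argv[1]),float(sys.argv[2]),int(sys.argv[3]),int(sys.argv[4])
s=sense();R=np.array(s["eef_rot"]);A=np.array([507.8,16.5]);P=np.array(s["position"])[:2]
print(s["time_s"],P,np.degrees(np.arctan2(*(P-A)[::-1])),np.hypot(*(P-A)),s["finger_gap"],np.round(s["force"],1))
B=np.array([[-.978,.208],[.208,.978]])
e=lambda a:70*np.array([np.cos(np.radians(a)),np.sin(np.radians(a))])
c=e(a0);o=[]
for i in range(1,n+1):
    t=e(a0+st*i);d=np.round(2*(B@(t-c)))/2;c=c+B.T@d;o.append([float(d[0]),float(d[1]),0,0])
    if i%per==0:print(a0+st*i,o);o=[]
E
python3 rows.py -45.5 6 60 2
```

```text
15.35 [557.53970748 -33.46232006] -45.12792859136266 70.50015549936596 17.97309350093502 [-0.   0.4  0.5]
-33.5 [[-3.5, 6.5, 0, 0], [-3.5, 6.5, 0, 0]]
-21.5 [[-2.0, 7.0, 0, 0], [-1.5, 7.0, 0, 0]]
-9.5 [[-1.0, 7.5, 0, 0], [-0.0, 7.0, 0, 0]]
2.5 [[0.5, 7.5, 0, 0], [1.5, 7.0, 0, 0]]
14.5 [[2.5, 7.0, 0, 0], [2.5, 7.0, 0, 0]]
26.5 [[4.0, 6.5, 0, 0], [4.0, 5.5, 0, 0]]
38.5 [[5.0, 5.5, 0, 0], [5.5, 5.0, 0, 0]]
50.5 [[5.5, 4.5, 0, 0], [6.5, 3.5, 0, 0]]
62.5 [[6.5, 3.5, 0, 0], [7.0, 2.0, 0, 0]]
74.5 [[7.5, 1.5, 0, 0], [7.0, 1.0, 0, 0]]
86.5 [[7.5, 0.0, 0, 0], [7.0, -0.5, 0, 0]]
98.5 [[7.5, -1.5, 0, 0], [7.0, -2.5, 0, 0]]
110.5 [[6.5, -2.5, 0, 0], [6.5, -4.0, 0, 0]]
122.5 [[6.0, -4.0, 0, 0], [5.5, -5.0, 0, 0]]
134.5 [[5.0, -5.5, 0, 0], [4.5, -5.5, 0, 0]]
146.5 [[3.5, -6.5, 0, 0], [3.0, -6.5, 0, 0]]
158.5 [[2.5, -7.0, 0, 0], [1.5, -7.5, 0, 0]]
170.5 [[1.0, -7.0, 0, 0], [-0.0, -7.5, 0, 0]]
182.5 [[-1.0, -7.0, 0, 0], [-1.5, -7.5, 0, 0]]
194.5 [[-2.0, -7.0, 0, 0], [-3.0, -6.5, 0, 0]]
206.5 [[-3.5, -6.5, 0, 0], [-4.5, -6.0, 0, 0]]
218.5 [[-4.5, -5.5, 0, 0], [-5.5, -5.0, 0, 0]]
230.5 [[-6.0, -4.0, 0, 0], [-6.5, -4.0, 0, 0]]
242.5 [[-6.5, -3.0, 0, 0], [-7.0, -2.5, 0, 0]]
254.5 [[-7.0, -1.5, 0, 0], [-7.5, -0.5, 0, 0]]
266.5 [[-7.0, -0.5, 0, 0], [-7.5, 1.0, 0, 0]]
278.5 [[-7.0, 1.5, 0, 0], [-7.0, 2.0, 0, 0]]
290.5 [[-7.0, 3.0, 0, 0], [-6.0, 3.5, 0, 0]]
302.5 [[-6.0, 4.5, 0, 0], [-5.5, 4.5, 0, 0]]
314.5 [[-5.0, 5.5, 0, 0], [-4.5, 6.0, 0, 0]]
```

The knob is held, with an 18 mm opening and 15 N grip. I'll turn it counterclockwise.

Call:
{"op": "step_arm", "data": {"deltas": [[[-3.5,6.5,0,0],[-3.5,6.5,0,0]]]}}

```text
time_s: 15.6
position: [567.1, -21.9, 98.9]
eef_rot: [[-0.978, 0.208, -0.001], [0.208, 0.978, 0.0], [0.001, 0.0, -1.0]]
force: [-1.2, 0.4, 2.6]
finger_gap: 18.1
grip_force: 15.0
```

Call:
{"op": "step_arm", "data": {"deltas": [[[-2,7,0,0],[-1.5,7,0,0]]]}}

```text
time_s: 15.85
position: [573.8, -8.9, 98.9]
eef_rot: [[-0.978, 0.208, 0.0], [0.208, 0.978, -0.0], [-0.0, -0.0, -1.0]]
force: [-2.1, 0.0, 1.4]
finger_gap: 17.5
grip_force: 15.0
```

Call:
{"op": "step_arm", "data": {"deltas": [[[-1,7.5,0,0],[0,7,0,0]]]}}

```text
time_s: 16.1
position: [577.6, 5.1, 98.8]
eef_rot: [[-0.978, 0.208, 0.0], [0.208, 0.978, -0.0], [-0.0, -0.0, -1.0]]
force: [-0.6, -0.1, 2.5]
finger_gap: 17.5
grip_force: 15.0
```

Call:
{"op": "step_arm", "data": {"deltas": [[[0.5,7.5,0,0],[1.5,7,0,0]]]}}

```text
time_s: 16.35
position: [578.5, 19.6, 98.9]
eef_rot: [[-0.978, 0.208, 0.0], [0.208, 0.978, -0.0], [-0.0, -0.0, -1.0]]
force: [-0.9, -0.7, 1.6]
finger_gap: 17.8
grip_force: 15.0
```

Call:
{"op": "step_arm", "data": {"deltas": [[[2.5,7,0,0],[2.5,7,0,0]]]}}

```text
time_s: 16.6
position: [576.5, 33.7, 98.8]
eef_rot: [[-0.978, 0.208, 0.0], [0.208, 0.978, -0.001], [-0.0, -0.001, -1.0]]
force: [-1.5, -4.2, 2.8]
finger_gap: 17.6
grip_force: 15.0
```

Call:
{"op": "step_arm", "data": {"deltas": [[[4,6.5,0,0],[4,5.5,0,0]]]}}

```text
time_s: 16.85
position: [571.5, 47.2, 98.9]
eef_rot: [[-0.978, 0.209, 0.001], [0.209, 0.978, -0.001], [-0.001, -0.001, -1.0]]
force: [1.6, -3.4, 1.2]
finger_gap: 17.8
grip_force: 15.0
```

Call:
{"op": "step_arm", "data": {"deltas": [[[5,5.5,0,0],[5.5,5,0,0]]]}}

```text
time_s: 17.1
position: [562.9, 60.7, 98.9]
eef_rot: [[-0.978, 0.208, 0.0], [0.208, 0.978, 0.001], [0.0, 0.001, -1.0]]
force: [0.5, -2.1, 2.2]
finger_gap: 17.6
grip_force: 15.0
```

Call:
{"op": "step_arm", "data": {"deltas": [[[5.5,4.5,0,0],[6.5,3.5,0,0]]]}}

```text
time_s: 17.35
position: [552.6, 70.9, 98.8]
eef_rot: [[-0.978, 0.208, 0.0], [0.208, 0.978, 0.001], [0.0, 0.001, -1.0]]
force: [-0.4, -2.0, 2.2]
finger_gap: 17.3
grip_force: 15.0
```

Call:
{"op": "step_arm", "data": {"deltas": [[[6.5,3.5,0,0],[7,2,0,0]]]}}

```text
time_s: 17.6
position: [540.7, 78.8, 98.9]
eef_rot: [[-0.978, 0.208, 0.0], [0.208, 0.978, 0.0], [-0.0, 0.001, -1.0]]
force: [0.7, -0.6, 2.2]
finger_gap: 18.0
grip_force: 15.0
```

Call:
{"op": "step_arm", "data": {"deltas": [[[7.5,1.5,0,0],[7,1,0,0]]]}}

```text
time_s: 17.85
position: [527.0, 84.1, 98.8]
eef_rot: [[-0.978, 0.208, 0.0], [0.208, 0.978, 0.0], [-0.0, 0.001, -1.0]]
force: [1.1, -1.7, 2.1]
finger_gap: 18.1
grip_force: 15.0
```

A small rise near 15–25° looks like the lesser spot. That puts the high one at about +140°, near 160°. I'll continue turning.

Call:
{"op": "step_arm", "data": {"deltas": [[[7.5,0,0,0],[7,-0.5,0,0]]]}}

```text
time_s: 18.1
position: [512.6, 86.5, 98.8]
eef_rot: [[-0.978, 0.208, 0.0], [0.208, 0.978, 0.0], [-0.0, 0.0, -1.0]]
force: [1.4, 0.1, 1.5]
finger_gap: 17.4
grip_force: 15.0
```

Call:
{"op": "step_arm", "data": {"deltas": [[[7.5,-1.5,0,0],[7,-2.5,0,0]]]}}

```text
time_s: 18.35
position: [497.5, 85.7, 98.8]
eef_rot: [[-0.978, 0.208, 0.0], [0.208, 0.978, 0.001], [0.0, 0.001, -1.0]]
force: [1.3, 0.2, 2.8]
finger_gap: 17.8
grip_force: 15.0
```

Call:
{"op": "step_arm", "data": {"deltas": [[[6.5,-2.5,0,0],[6.5,-4,0,0]]]}}

```text
time_s: 18.6
position: [483.5, 81.9, 98.8]
eef_rot: [[-0.978, 0.208, 0.0], [0.208, 0.978, 0.001], [0.0, 0.001, -1.0]]
force: [0.1, 0.2, 2.9]
finger_gap: 17.8
grip_force: 15.0
```

Call:
{"op": "step_arm", "data": {"deltas": [[[6,-4,0,0],[5.5,-5,0,0]]]}}

```text
time_s: 18.85
position: [470.4, 75.2, 98.8]
eef_rot: [[-0.978, 0.208, 0.0], [0.208, 0.978, 0.0], [-0.0, 0.0, -1.0]]
force: [0.7, 0.2, 1.4]
finger_gap: 17.7
grip_force: 15.0
```

Call:
{"op": "step_arm", "data": {"deltas": [[[5,-5.5,0,0]]]}}

```text
time_s: 18.98
position: [464.4, 70.9, 98.8]
eef_rot: [[-0.978, 0.208, 0.0], [0.208, 0.978, 0.0], [0.0, 0.0, -1.0]]
force: [0.8, 1.1, 2.9]
finger_gap: 17.9
grip_force: 15.0
```

Call:
{"op": "step_arm", "data": {"deltas": [[[4.5,-5.5,0,0]]]}}

```text
time_s: 19.1
position: [459.0, 66.1, 98.8]
eef_rot: [[-0.978, 0.208, 0.001], [0.208, 0.978, -0.0], [-0.001, -0.0, -1.0]]
force: [2.3, -0.5, 2.3]
finger_gap: 17.6
grip_force: 15.0
```

Call:
{"op": "step_arm", "data": {"deltas": [[[3.5,-6.5,0,0]]]}}

```text
time_s: 19.23
position: [454.2, 60.8, 98.8]
eef_rot: [[-0.978, 0.208, 0.0], [0.208, 0.978, 0.0], [-0.0, 0.001, -1.0]]
force: [1.4, 1.9, 1.6]
finger_gap: 17.8
grip_force: 15.0
```

Call:
{"op": "step_arm", "data": {"deltas": [[[3,-6.5,0,0]]]}}

```text
time_s: 19.35
position: [450.4, 55.7, 98.8]
eef_rot: [[-0.978, 0.208, 0.001], [0.208, 0.978, 0.002], [-0.001, 0.002, -1.0]]
force: [2.6, 4.1, 1.7]
finger_gap: 18.0
grip_force: 15.0
```

Call:
{"op": "step_arm", "data": {"deltas": [[[2.5,-7,0,0]]]}}

```text
time_s: 19.48
position: [446.9, 49.9, 98.8]
eef_rot: [[-0.978, 0.208, 0.002], [0.208, 0.978, 0.003], [-0.002, 0.004, -1.0]]
force: [3.7, 5.8, -0.0]
finger_gap: 17.6
grip_force: 15.0
```

Call:
{"op": "step_arm", "data": {"deltas": [[[1.5,-7.5,0,0]]]}}

```text
time_s: 19.6
position: [443.9, 43.5, 98.8]
eef_rot: [[-0.978, 0.208, 0.002], [0.208, 0.978, 0.005], [-0.001, 0.005, -1.0]]
force: [4.2, 6.6, 0.4]
finger_gap: 17.7
grip_force: 15.0
```

Call:
{"op": "step_arm", "data": {"deltas": [[[1,-7,0,0]]]}}

```text
time_s: 19.73
position: [441.6, 37.0, 98.8]
eef_rot: [[-0.978, 0.208, 0.002], [0.208, 0.978, 0.005], [-0.001, 0.005, -1.0]]
force: [5.7, 7.4, 0.4]
finger_gap: 17.6
grip_force: 15.0
```

Call:
{"op": "step_arm", "data": {"deltas": [[[0,-7.5,0,0]]]}}

```text
time_s: 19.85
position: [439.7, 29.7, 98.8]
eef_rot: [[-0.978, 0.207, 0.002], [0.207, 0.978, 0.005], [-0.001, 0.005, -1.0]]
force: [3.3, 6.4, 0.8]
finger_gap: 17.3
grip_force: 15.0
```

Call:
{"op": "step_arm", "data": {"deltas": [[[-1,-7,0,0]]]}}

```text
time_s: 19.98
position: [438.7, 22.3, 98.8]
eef_rot: [[-0.978, 0.208, 0.0], [0.208, 0.978, 0.004], [0.0, 0.004, -1.0]]
force: [1.1, 5.2, 1.0]
finger_gap: 17.3
grip_force: 15.0
```

Call:
{"op": "step_arm", "data": {"deltas": [[[-1.5,-7.5,0,0]]]}}

```text
time_s: 20.1
position: [438.5, 13.9, 98.8]
eef_rot: [[-0.978, 0.208, 0.0], [0.208, 0.978, 0.002], [0.0, 0.002, -1.0]]
force: [1.5, 3.2, 1.3]
finger_gap: 17.5
grip_force: 15.0
```

Call:
{"op": "step_arm", "data": {"deltas": [[[-2,-7,0,0]]]}}

```text
time_s: 20.23
position: [439.3, 5.3, 98.8]
eef_rot: [[-0.978, 0.208, 0.001], [0.208, 0.978, -0.0], [-0.001, -0.0, -1.0]]
force: [2.9, 1.4, 1.1]
finger_gap: 17.8
grip_force: 15.0
```

Call:
{"op": "step_arm", "data": {"deltas": [[[-3,-6.5,0,0]]]}}

```text
time_s: 20.35
position: [440.9, -1.8, 98.8]
eef_rot: [[-0.978, 0.209, 0.0], [0.209, 0.978, -0.0], [-0.001, -0.0, -1.0]]
force: [2.0, 1.2, 2.0]
finger_gap: 17.4
grip_force: 15.0
```

There is a clear high peak. I'll pass back clockwise over it and average out the lag and slope.

Call:
{"op": "step_arm", "data": {"deltas": [[[3,6.5,0,0]]]}}

```text
time_s: 20.48
position: [439.5, 4.4, 98.8]
eef_rot: [[-0.978, 0.21, 0.0], [0.21, 0.978, -0.002], [-0.001, -0.002, -1.0]]
force: [3.0, -0.9, 2.0]
finger_gap: 17.7
grip_force: 15.0
```

Call:
{"op": "step_arm", "data": {"deltas": [[[2,7,0,0]]]}}

```text
time_s: 20.6
position: [438.6, 12.5, 98.8]
eef_rot: [[-0.978, 0.209, -0.0], [0.209, 0.978, -0.002], [-0.0, -0.002, -1.0]]
force: [2.1, -3.5, 1.4]
finger_gap: 17.5
grip_force: 15.0
```

Call:
{"op": "step_arm", "data": {"deltas": [[[1.5,7.5,0,0]]]}}

```text
time_s: 20.72
position: [438.5, 19.8, 98.8]
eef_rot: [[-0.978, 0.208, -0.0], [0.208, 0.978, -0.004], [-0.0, -0.004, -1.0]]
force: [1.4, -5.9, 2.7]
finger_gap: 17.9
grip_force: 15.0
```

Call:
{"op": "step_arm", "data": {"deltas": [[[1,7,0,0]]]}}

```text
time_s: 20.85
position: [439.1, 26.3, 98.8]
eef_rot: [[-0.978, 0.208, -0.0], [0.208, 0.978, -0.005], [-0.001, -0.005, -1.0]]
force: [2.1, -8.5, 2.3]
finger_gap: 17.2
grip_force: 15.0
```

Call:
{"op": "step_arm", "data": {"deltas": [[[0,7.5,0,0]]]}}

```text
time_s: 20.98
position: [440.5, 33.2, 98.8]
eef_rot: [[-0.978, 0.208, -0.001], [0.208, 0.978, -0.006], [-0.001, -0.006, -1.0]]
force: [1.8, -8.4, 1.8]
finger_gap: 17.7
grip_force: 15.0
```

Call:
{"op": "step_arm", "data": {"deltas": [[[-1,7,0,0]]]}}

```text
time_s: 21.1
position: [442.4, 39.9, 98.8]
eef_rot: [[-0.978, 0.208, -0.002], [0.208, 0.978, -0.006], [0.001, -0.006, -1.0]]
force: [0.1, -8.2, 4.5]
finger_gap: 17.6
grip_force: 15.0
```

Call:
{"op": "step_arm", "data": {"deltas": [[[-1.5,7.5,0,0]]]}}

```text
time_s: 21.22
position: [445.5, 47.1, 98.8]
eef_rot: [[-0.978, 0.208, -0.002], [0.208, 0.978, -0.005], [0.001, -0.006, -1.0]]
force: [0.7, -5.7, 3.1]
finger_gap: 17.5
grip_force: 15.0
```

Call:
{"op": "step_arm", "data": {"deltas": [[[-2.5,7,0,0]]]}}

```text
time_s: 21.35
position: [449.4, 54.1, 98.8]
eef_rot: [[-0.978, 0.208, -0.002], [0.208, 0.978, -0.004], [0.001, -0.004, -1.0]]
force: [0.1, -5.4, 3.3]
finger_gap: 17.3
grip_force: 15.0
```

Call:
{"op": "step_arm", "data": {"deltas": [[[-3,6.5,0,0]]]}}

```text
time_s: 21.48
position: [454.1, 60.8, 98.8]
eef_rot: [[-0.978, 0.208, -0.001], [0.208, 0.978, -0.002], [0.0, -0.002, -1.0]]
force: [1.1, -2.9, 3.3]
finger_gap: 17.4
grip_force: 15.0
```

Call:
{"op": "step_arm", "data": {"deltas": [[[-3.5,6.5,0,0]]]}}

```text
time_s: 21.6
position: [459.7, 66.8, 98.8]
eef_rot: [[-0.978, 0.208, 0.001], [0.208, 0.978, -0.001], [-0.001, -0.0, -1.0]]
force: [2.0, -4.0, 2.0]
finger_gap: 17.9
grip_force: 15.0
```

Call:
{"op": "step_arm", "data": {"deltas": [[[-4.5,5.5,0,0]]]}}

```text
time_s: 21.72
position: [465.0, 71.5, 98.8]
eef_rot: [[-0.978, 0.208, -0.0], [0.208, 0.978, 0.0], [0.0, -0.0, -1.0]]
force: [1.3, -2.9, 3.5]
finger_gap: 17.2
grip_force: 15.0
```

Call:
{"op": "step_arm", "data": {"deltas": [[[-5,5.5,0,0]]]}}

```text
time_s: 21.85
position: [471.0, 75.7, 98.8]
eef_rot: [[-0.978, 0.208, -0.0], [0.208, 0.978, 0.0], [0.0, -0.0, -1.0]]
force: [0.9, -3.6, 2.8]
finger_gap: 17.4
grip_force: 15.0
```

```bash
python3 - <<'E'
import numpy as np
from scipy.optimize import least_squares
cc=[(464.4,70.9,.8,1.1),(459,66.1,2.3,-.5),(454.2,60.8,1.4,1.9),(450.4,55.7,2.6,4.1),(446.9,49.9,3.7,5.8),(443.9,43.5,4.2,6.6),(441.6,37,5.7,7.4),(439.7,29.7,3.3,6.4),(438.7,22.3,1.1,5.2),(438.5,13.9,1.5,3.2),(439.3,5.3,2.9,1.4),(440.9,-1.8,2,1.2)]
cw=[(439.5,4.4,3,-.9),(438.6,12.5,2.1,-3.5),(438.5,19.8,1.4,-5.9),(439.1,26.3,2.1,-8.5),(440.5,33.2,1.8,-8.4),(442.4,39.9,.1,-8.2),(445.5,47.1,.7,-5.7),(449.4,54.1,.1,-5.4),(454.1,60.8,1.1,-2.9),(459.7,66.8,2,-4),(465,71.5,1.3,-2.9)]
full=[(557.5,-33.5),(567.1,-21.9),(573.8,-8.9),(577.6,5.1),(578.5,19.6),(576.5,33.7),(571.5,47.2),(562.9,60.7),(552.6,70.9),(540.7,78.8),(527,84.1),(512.6,86.5),(497.5,85.7),(483.5,81.9),(470.4,75.2)]+[c[:2] for c in cc]
P=np.array(full);f=least_squares(lambda v:np.hypot(P[:,0]-v[0],P[:,1]-v[1])-v[2],[508,16,70]).x;print(f)
out=[]
for n,D,s in(("ccw",cc,1),("cw",cw,-1)):
    D=np.array(D);a=np.degrees(np.arctan2(D[:,1]-f[1],D[:,0]-f[0]))%360
    ar=np.radians(a);ft=-s*(-np.sin(ar)*D[:,2]+np.cos(ar)*D[:,3])
    print(n,[(round(x),round(y,1)) for x,y in zip(a,ft)])
    g=least_squares(lambda v:v[0]+v[1]*np.exp(-((a-v[2])/v[3])**2)-ft,[1,8,165,12]).x;print(g);out.append(g[2])
print(np.mean(out))
E
```

```text
[508.51782651  16.51998574  70.05381782]
ccw [(129, np.float64(1.3)), (135, np.float64(1.3)), (141, np.float64(2.4)), (146, np.float64(4.9)), (152, np.float64(6.9)), (157, np.float64(7.7)), (163, np.float64(8.7)), (169, np.float64(6.9)), (175, np.float64(5.3)), (182, np.float64(3.1)), (189, np.float64(0.9)), (195, np.float64(0.6))]
[  0.34328615   8.14416576 161.43711685  18.98300687]
cw [(190, np.float64(1.4)), (183, np.float64(3.6)), (177, np.float64(5.8)), (172, np.float64(8.1)), (166, np.float64(7.7)), (161, np.float64(7.7)), (154, np.float64(4.8)), (148, np.float64(4.5)), (141, np.float64(1.6)), (134, np.float64(1.4)), (128, np.float64(0.8))]
[  0.65872282   7.53096281 165.89246611  18.36415172]
163.66479147789028
```

The centre of the high spot is at knob angle about 163.7°, i.e. TCP (441.3, 36.2). I'll turn there.

Call:
{"op": "step_arm", "data": {"deltas": [[[5,-5.5,0,0],[4.5,-5.5,0,0],[3.5,-6.5,0,0],[3,-6.5,0,0],[2.5,-7,0,0],[1.5,-7.5,0,0],[0.5,-5,0,0],[0,0,0,0],[0,0,0,0]]]}}

```text
time_s: 22.98
position: [441.6, 37.4, 98.8]
eef_rot: [[-0.978, 0.208, 0.0], [0.208, 0.978, 0.001], [-0.0, 0.001, -1.0]]
force: [3.5, 1.3, 1.4]
finger_gap: 17.4
grip_force: 15.0
```

Call:
{"op": "step_arm", "data": {"deltas": [[[0,-1,0,0],[0,0,0,0],[0,0,0,0]]]}}

```text
time_s: 23.35
position: [441.6, 37.3, 98.8]
eef_rot: [[-0.978, 0.208, 0.0], [0.208, 0.978, 0.003], [0.0, 0.003, -1.0]]
force: [3.6, 4.9, 1.9]
finger_gap: 17.7
grip_force: 15.0
```

Call:
{"op": "step_arm", "data": {"deltas": [[[0,0,0,0],[0,0,0,0],[0,0,0,0],[0,0,0,0]]], "claw": 0.06}}

```text
time_s: 23.85
position: [441.1, 35.9, 98.5]
eef_rot: [[-0.978, 0.208, -0.001], [0.208, 0.978, -0.0], [0.001, -0.0, -1.0]]
force: [0.0, 0.1, -0.7]
finger_gap: 49.5
grip_force: 0.0
```

Call:
{"op": "step_arm", "data": {"deltas": [[[0,0,-15,0],[0,0,-25,0],[0,0,-40,0],[0,0,-40,0],[0,0,0,0],[0,0,0,0]]]}}

```text
time_s: 24.6
position: [441.3, 36.1, 218.5]
eef_rot: [[-0.978, 0.208, -0.0], [0.208, 0.978, 0.0], [0.0, -0.0, -1.0]]
force: [0.3, 0.8, -0.3]
finger_gap: 50.0
grip_force: 0.0
```

```bash
python3 - <<'E'
from h import *
s=sense();print(s["time_s"],s["position"],s["force"],s["finger_gap"])
p=snapshot("wrist")
for k,z in(("knob_mid",117),("bat_top",84),("tab",107)):
    r=pinpoint(k,p)[:1]
    for a in r:
        X=atz(p,a["pixel"],z);d=X[:2]-[508.5,16.5];print(k,a["confidence"],X,np.degrees(np.arctan2(d[1],d[0])),np.hypot(*d))
E
```

```text
24.6 [441.27497477  36.07725727 218.52714561] [ 0.28151867  0.77136031 -0.34760817] 49.985345882313815
knob_mid 0.66 [439.40007079  38.40384419 117.        ] 162.41201282808427 72.48847223323199
bat_top 0.89 [507.23658799  14.95178834  84.        ] -129.21602888645992 1.9982915820743707
tab 0.74 [548.49771607 201.66851275 107.        ] 77.8109773584898 189.4391601677598
```

```bash
python3 -c "
from plant import *
print(finish_job())"
```

```text
the job is handed in; nothing more can be done
None
```

I pushed the carriage in to its stop, left the wheel with the high spot within about 1–2° of the pointer by my force readings, let go of the knob, and handed the job in; no verdict came back.

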